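# Open the child-resistant reagent bottle and park its cap

### The arm

A 7-joint arm with a two-finger parallel gripper is mounted at the origin on the work surface. World frame = base frame: x ahead of the robot, y to its left, z up, the work surface at z = 0. Lengths are in m, angles in rad, forces in N, time in s.
With the tool pointing down it reaches from about 0.4 to 0.875 m from the base axis. Payload 19.3 kg.
Tool frame: the origin (TCP) lies on the centre line of the jaws, within the pads' length; the fingertips stand 14 mm ahead of it and the grasp point (between the pads) lies 5 mm behind it; x points along the fingers, y is the direction in which the jaws open and shut, and the axes are right-handed (so a half turn about x gives the same grasp; the last joint's range is limited). The gripper opens to 85 mm and grips with 20 to 120 N. Pads are 22 mm wide; open, the fingers measure 114 mm over their backs; the gripper's body (76 mm by 85 mm) begins 54 mm behind the grasp point. The pads swing forward as they close: fully open they stand 13 mm farther back than shut.
Start: joints at [-1.206, 0.521, -0.036, 1.599, 0.021, 1.021, -0.113], TCP at [0.263, 0.567, 0.245] pointing down, gripper open.
Joint ranges: [-2.91, 2.91], [-0.3, 2.13], [-1.5, 1.42], [0.17, 2.43], [-1.26, 4.41], [0.16, 1.93], [-2.52, 2.52]. Speed limits (rad/s): [1.89, 1.89, 2.39, 2.39, 3.01, 3.01, 3.01].

### API

Orientations are given as [roll, pitch, yaw] about the fixed x, y, z axes, in that order (R = Rz(yaw) Ry(pitch) Rx(roll)).
In Python, from workcell import monitor, optics, bot gives the robot as it stands.
- The arm moves only by the tool arm_command, never from a script. Its arguments are lists of equal length, an entry for each row: "delta_pos": the shift along the tool's x, y, z as a fraction of full scale, a list of three; "rotation": the turn, a rotation vector about the tool's x, y, z as a fraction of full scale, a list of three. In form: {"delta_pos": [[dx, dy, dz], ...], "rotation": [[wx, wy, wz], ...]}. A call has 1 to 10 rows; each row shifts and turns the pose as measured when the row begins, along the tool's axes as they then stand; what a row does not reach is not made up. Full scale, the value 1, is 30 mm for a shift and 6 degrees for a turn. A row lasts 1/10 s, in which the tool goes at most 50 mm and 8.59 degrees, less where a joint would pass 70% of its speed; a pose out of reach is approached as far as the arm can. A call with a number of a shift or a turn outside -1 to 1 is refused whole. A call with a gripper value outside its range is refused whole. "gripper" is the closure, from -1 (fully open) to 1 (shut), so that 0 is half open, set as the call begins (left out, the last holds). The fingers move at their own pace and stop on an object; "grip_force" is the grip in N (left out, the last holds). Time passes only in rows, so rows that do not move let the fingers close. It gives the time, the measured TCP pose, the force and the opening at its end, in the units of the state.
- monitor.observe(): the state, without advancing time (a new reading comes with each control period).
- optics.grab_frame(name): name is "scene" or "top" or "wrist"; returns the picture (384x512x3 uint8, red, green, blue); there is no depth.
- optics.camera_params(name): a dict with "fx", "fy", "cx", "cy" (pixels), "dist_coeffs" ([k1, k2, p1, p2, k3] as OpenCV has them; the pictures are not rectified), "origin" and "rotation" of the camera in the world. Camera axes: x right, y down, z forward; pixel columns grow to the right and rows downward; lengths in m; the calibration is good to about 2 mm. A picture is of the moment at which its call begins: read the wrist's pose just before it. camera_params takes no time and is no camera call; for the wrist camera it gives the pose at the moment of the call.
- bot.job_done(): hands the job in, once; it reports no verdict.
The state is a dict: "clock": time; "qpos": joint angles; "qd": joint speeds; "joint_efforts": joint torques, N m; "position": TCP position; "tool_rot": TCP orientation; "force": force on the tool from outside, world axes, zero at the start; "moment": the same for the moment, N m; "grip_width": finger opening in m.
Only numpy, scipy, OpenCV 4.12 (cv2) and the standard library are available. Lean on these libraries where they do the work, as an engineer would, in place of code of your own. Each camera call takes 0.05 s, during which the arm holds its last target. There are 200 camera calls.

### The job

Open the amber reagent bottle that leans in the blue cradle: press its red child-resistant cap firmly down along the bottle's axis and, keeping it pressed, turn it anticlockwise past its catch until it is free. Lift the cap straight off and set it down, without dropping it, upright (grip rib up) and flat on the floor of the white tray beside the blue cap; let go of it, and leave everything else where it is.

Things in the scene. Friction and masses are not known exactly. Their poses are not given: they have to be found in the camera images.
- cap_grip (a point): Centre of the upright grip rib (54 mm long, 16 wide, 28 tall, white line on top) on the loose red cap, on the cap's axis; 14 mm above the cap body's flat top. z: cap axis, out of the bottle; x: along the rib; y: across it (pinch here). Cap: 70 g, body 66 mm diameter and 44 mm tall, open below. It starts locked on the bottle, leaning 32 degrees from vertical.
- cap_rim (a point): Centre of the lower rim of the red cap's skirt, 58 mm below cap_grip on its axis; same axes. To unlock: press 5.5 mm or more along the axis (aim for 8) and, pressed, turn anticlockwise seen from above the cap (positive about z). It is free to lift from 0.8 to 1.3 rad of turn (aim for 1.05); end stop at 1.4. It cannot turn clockwise. Lifted 35 mm, it clears the neck.
- plunger (a joint): Spring plunger in the bottle's mouth, under the cap, travel in m along the bottle's axis: 0 with the cap locked, positive as the cap is pressed down (bottoms at 0.011), -0.004 with the cap off. It pushes the cap up with about 4 N when locked, 10 N when pressed 8 mm. The cap has 2 mm of sideways play on the neck.
- bottle_neck (a point): Centre of the mouth of the amber reagent bottle (80 mm diameter, 149 mm long, white label), held fast in a blue cradle on a bolted grey foot plate, 190 x 120 mm. z: the bottle's axis, out of the mouth, leaning 32 degrees from vertical roughly towards the robot. The locked cap's rib lies along this x, and cap_grip is 31 mm along z from here.
- tray_in (a point): Centre of the inner floor of the white open tray, fixed to the bench: 150 mm along its x, 230 mm along its y, outside; walls 4 mm thick and 22 mm high overall, this floor is 5 mm above the bench. z is up. The blue cap takes the half on one end (y); the other half is free.
- parked_cap_mid (a point): Blue disc-shaped cap, 52 mm diameter, 24 mm tall, loose in the tray (leave it). The point is its centre.
- vial: Small amber vial with white cap, 36 mm diameter, 75 mm tall, loose; leave it. Origin at the centre of its underside.
- wash: White bottle with green cap, 64 mm diameter, 150 mm tall, loose; leave it. Origin at the centre of its underside.
- carton: Paper carton 70 x 90 mm, 100 mm tall, loose; leave it. Origin at the centre of its underside.
- beaker: Glass beaker 72 mm diameter, 90 mm tall, loose; leave it. Origin at the centre of its underside.
Not all that is in view belongs to the job. Of the things that look like the part that bears cap_grip, the middle-sized one is meant.

How it is judged:
On the way, in this order (a step that is already met when the one before it is completed fails the run):
1. the cap is pressed down and, while held down, turned past the start of its catch (z of cap_grip in the frame of bottle_neck between 0.017 and 0.0265 m and distance between cap_grip and bottle_neck below 0.04 m and angle between the x axis of cap_grip and the x axis of bottle_neck, either way round above 0.3 rad), for 0.1 s.
2. the cap is lifted clear of the bottle's neck (z of cap_grip in the frame of bottle_neck above 0.061 m and contact force between the fingers and cap above 0.3 N), for 0.1 s.
3. the cap is set down upright on the tray's floor while still held (x of cap_grip in the frame of tray_in between -0.05 and 0.05 m and y of cap_grip in the frame of tray_in between -0.09 and 0.09 m and z of cap_grip in the frame of tray_in below 0.066 m and angle between cap_grip's own z axis and vertical below 0.2 rad and contact force between the fingers and cap above 0.3 N), for 0.04 s.
At the end, for the whole second after the job is handed in: The red cap rests released in the white tray, upright (within 0.08 rad) with its skirt flat on the tray's floor (within 4 mm) and its axis at least about 25 mm inside the tray's edges, at rest (under 0.02 m/s) (x of cap_grip in the frame of tray_in between -0.05 and 0.05 m and y of cap_grip in the frame of tray_in between -0.09 and 0.09 m and z of cap_grip in the frame of tray_in between 0.052 and 0.062 m and angle between cap_grip's own z axis and vertical below 0.08 rad and linear speed of cap below 0.02 m/s); the robot touches nothing.
It fails at once if the cap is forced round past its catch without being pressed down (angle between the x axis of cap_grip and the x axis of bottle_neck, either way round between 0.3 and 0.55 rad and z of cap_grip in the frame of bottle_neck above 0.0272 m and distance between cap_grip and bottle_neck below 0.042 m).
It fails at once if the blue cap is moved more than 25 mm (distance of parked_cap_mid from where it was at the start of the episode above 0.025 m).
It fails at once if another loose thing (vial, white bottle, carton, beaker) is moved more than 25 mm (distance of any of vial, wash, carton, beaker from where it was at the start of the episode above 0.025 m).
It also fails if it takes over 45 s, if anything falls off the work surface, if the arm or the gripper's body presses on something with over 40 N, if the wrist force passes 120 N, or if a joint passes its speed limit or range.

## Working session

There is one attempt and no reset: what is moved stays moved. The work goes in short steps, Python scripts to look and compute and a tool call to move; the robot and the scene stay as the last step left them, time stands still between calls to the robot, and variables do not carry over. Pictures are saved under pics/ and viewed, about 8 in all and at most 12, crops included, and the job is handed in when it is done.

Besides the shell and the picture viewer there is one more tool, called after "Call:" as name(argument=value, ...) on one line, values as JSON. arm_command: Moves the arm, as the interface text tells. Its arguments: {"type":"object","properties":{"delta_pos":{"type":"array","items":{"type":"array","items":{"type":"number"}}},"rotation":{"type":"array","items":{"type":"array","items":{"type":"number"}}},"gripper":{"type":"number"},"grip_force":{"type":"number"}},"required":["delta_pos","rotation"]}

```bash
mkdir -p pics; ls
python3 - <<'E'
from workcell import monitor, optics, bot
import cv2,numpy as np
print(monitor.observe())
ims=[]
for n in ["scene","top"]:
    p=optics.camera_params(n);print(n,p)
    im=optics.grab_frame(n);np.save(f"pics/{n}.npy",im);ims.append(im)
    cv2.imwrite(f"pics/{n}0.png",cv2.resize(im[:,:,::-1],(800,600),interpolation=cv2.INTER_CUBIC))
E
```

```text
pics
{'clock': 0.0, 'qpos': array([-1.20617273,  0.52202137, -0.03630679,  1.59997629,  0.02122747,
        1.02110757, -0.11280199]), 'qd': array([ 0.00035301,  0.00057267, -0.00052096, -0.00280196,  0.00070915,
       -0.00089382, -0.00081434]), 'joint_efforts': array([-8.59897318e-05, -9.27117133e+01,  1.97999507e+00, -3.69935453e+01,
        1.79316220e-02,  7.97329325e-03,  5.85257112e-05]), 'position': array([0.26320029, 0.56653662, 0.24473274]), 'tool_rot': array([-1.46977365,  1.5696692 , -1.9046133 ]), 'force': array([ 0.31501108, -0.72754742, -0.08486575]), 'moment': array([-0.07394779,  0.06309255,  0.00944556]), 'grip_width': 0.08563035848948201}
scene {'fx': 458.56673218159335, 'fy': 458.56673218159335, 'cx': 260.7444669433987, 'cy': 196.2067296860674, 'dist_coeffs': array([-0.13058486,  0.        ,  0.        ,  0.        ,  0.        ]), 'origin': array([1.37525518, 0.06350532, 1.13403219]), 'rotation': array([-2.43299526,  0.01586465,  1.6637553 ])}
top {'fx': 473.01131040253705, 'fy': 473.01131040253705, 'cx': 256.8658033516668, 'cy': 188.08329322933574, 'dist_coeffs': array([-0.03549805,  0.        ,  0.        ,  0.        ,  0.        ]), 'origin': array([ 0.32193365, -0.00852128,  1.45841022]), 'rotation': array([-2.97548657,  0.00377094, -1.59021468])}
```

View pics/scene0.png

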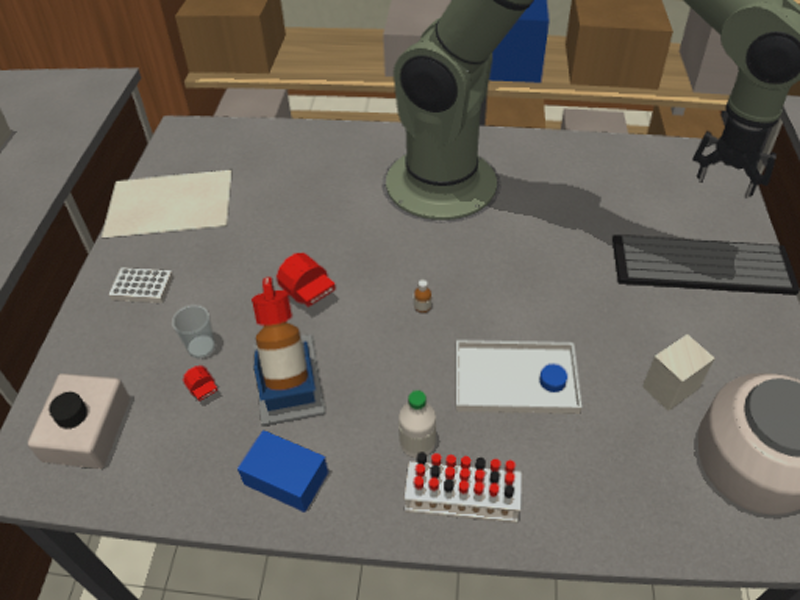

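View pics/top0.png

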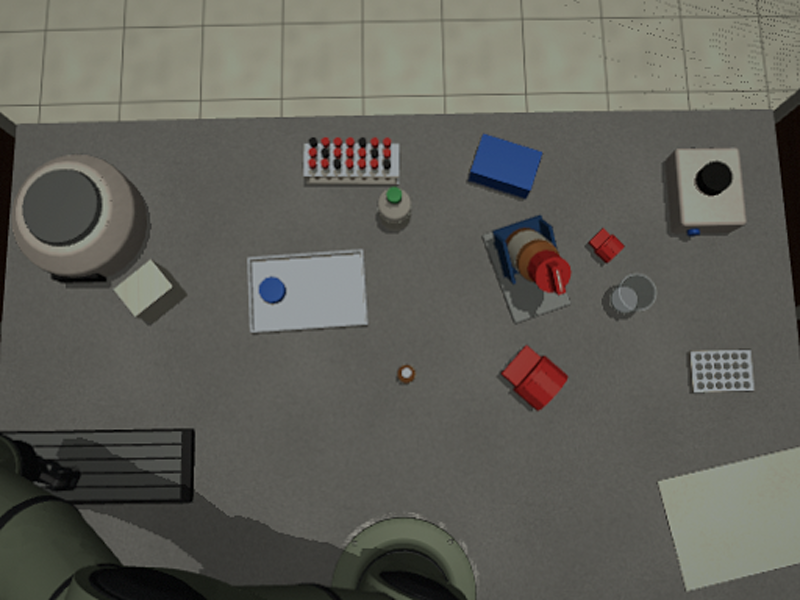

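The things that look like the part are the big red cap at scene (305,278), the small red cap at scene (200,382), and the mid-sized cap on the leaning bottle at scene (272,300) / top (550,272). I choose the one on the bottle. The tray is at top (308,292), with the blue cap at its left (+y) end. Next I check a close crop.

```bash
cat > h.py <<'E'
import numpy as np,cv2
from scipy.spatial.transform import Rotation as R
from workcell import monitor, optics, bot
def rot(r): return R.from_euler('xyz',r)
def ray(p,uv):
    K=np.array([[p['fx'],0,p['cx']],[0,p['fy'],p['cy']],[0,0,1]])
    n=cv2.undistortPoints(np.array(uv,float).reshape(-1,1,2),K,p['dist_coeffs'])[:,0]
    d=np.c_[n,np.ones(len(n))]
    return np.array(p['origin']),rot(p['rotation']).apply(d)
def plane(p,uv,z):
    o,d=ray(p,uv); return o+d*((z-o[2])/d[:,2:])
def tri(p1,a,p2,b):
    o1,d1=ray(p1,[a]);o2,d2=ray(p2,[b]);d1,d2=d1[0],d2[0]
    s=np.linalg.lstsq(np.c_[d1,-d2],o2-o1,rcond=None)[0]
    q1,q2=o1+s[0]*d1,o2+s[1]*d2
    return (q1+q2)/2,np.linalg.norm(q1-q2)
def proj(p,X):
    Rm=rot(p['rotation']).as_matrix();K=np.array([[p['fx'],0,p['cx']],[0,p['fy'],p['cy']],[0,0,1]])
    t=-Rm.T@np.array(p['origin'])
    return cv2.projectPoints(np.array(X,float).reshape(-1,1,3),cv2.Rodrigues(Rm.T)[0],t,K,p['dist_coeffs'])[0][:,0]
E
python3 - <<'E'
from h import *
s=np.load('pics/scene.npy');t=np.load('pics/top.npy')
a=s[165:275,150:220];b=t[130:215,300:375]
f=lambda im,k:cv2.resize(im[:,:,::-1],None,fx=k,fy=k,interpolation=cv2.INTER_CUBIC)
A=f(a,5);B=f(b,5)
h=max(A.shape[0],B.shape[0])
pad=lambda i:cv2.copyMakeBorder(i,0,h-i.shape[0],0,0,0)
cv2.imwrite('pics/c1.png',np.hstack([pad(A),pad(B)]))
pt=optics.camera_params('top')
# tray, blue cap
hsv=cv2.cvtColor(t,cv2.COLOR_RGB2HSV)
m=((hsv[:,:,1]<40)&(hsv[:,:,2]>130)).astype(np.uint8);m[:,:150]=0;m[:,245:]=0;m[:150]=0;m[220:]=0
c=max(cv2.findContours(m,0,2)[0],key=cv2.contourArea)
r=cv2.boxPoints(cv2.minAreaRect(c));print(r);W=plane(pt,r,0.012);print(W,W.mean(0))
bl=((hsv[:,:,0]>100)&(hsv[:,:,0]<130)&(hsv[:,:,1]>150)).astype(np.uint8);bl[:,:150]=0;bl[:,200:]=0
print('blue',plane(pt,[np.argwhere(bl)[:,::-1].mean(0)],0.025))
E
```

```text
[[156.73097 165.2335 ]
 [231.35027 159.90355]
 [234.71068 206.94923]
 [160.09138 212.27919]]
[[0.64337011 0.30455077 0.012     ]
 [0.65559937 0.07041582 0.012     ]
 [0.50693109 0.06161324 0.012     ]
 [0.49488177 0.29183816 0.012     ]] [0.57519559 0.1821045  0.012     ]
blue [[0.57592278 0.24801743 0.025     ]]
```

View pics/c1.png

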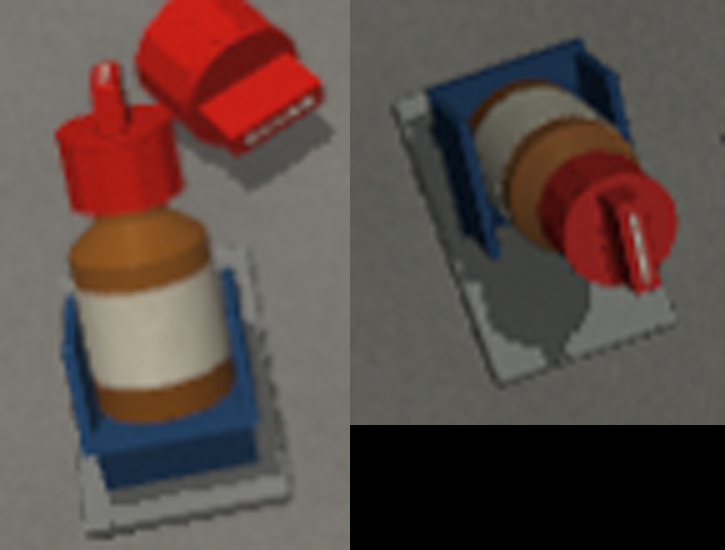

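The crop confirms the middle-sized red cap on the bottle. Its white rib line runs from about (356.4,171) to (359.6,187) in the top image, and the body-top disc is centred near (354.2,173.4). In the scene image the disc is near (173.6,191).

Run:
```python
from h import *
pt=optics.camera_params('top');ps=optics.camera_params('scene')
P=plane(pt,[(309,151),(330,206.4),(365,194.4)],0.008);print(P)
d=P[1]-P[0];az=np.arctan2(d[1],d[0]);print('lean az',az,np.linalg.norm(d),np.linalg.norm(P[2]-P[1]))
c,e=tri(pt,(354.2,173.4),ps,(173.6,191));print('bodytop',c,e)
z=np.array([np.sin(np.radians(32))*np.cos(az),np.sin(np.radians(32))*np.sin(az),np.cos(np.radians(32))]);print('axis',z)
g=c+0.014*z; top=c+.028*z
# white line ends onto plane through top with normal z
o,dd=ray(pt,[(356.4,171),(359.6,187)])
L=o+dd*(((top-o)@z)/(dd@z))[:,None];print('line',L,'mid',L.mean(0),'vs',top,'len',np.linalg.norm(L[1]-L[0]))
# reprojections
print(proj(pt,[c,top,c-.044*z,c-.166*z]),proj(ps,[c,top,c-.044*z,c-.166*z]))
x=L[1]-L[0];x-=x@z*z;x/=np.linalg.norm(x);y=np.cross(z,x)
print('rib vs lean dir',np.degrees(np.arctan2(x[1],x[0])),np.degrees(az))
for s in(1,-1):
    M=np.c_[-z,s*y,np.cross(-z,s*y)];print('tool rpy',R.from_matrix(M).as_euler('xyz'))
print('grip',g)
M0=rot(monitor.observe()['tool_rot']).as_matrix();print(M0)
```

```text
[[ 0.68033305 -0.1743333   0.008     ]
 [ 0.5032486  -0.23260488  0.008     ]
 [ 0.53854072 -0.34311066  0.008     ]]
lean az -2.823692140684183 0.18642552686911004 0.1160045738711676
bodytop [ 0.56975326 -0.27203368  0.18859964] 0.006135193348199552
axis [-0.503367   -0.16563843  0.8480481 ]
line [[ 0.57027544 -0.27448181  0.22144842]
 [ 0.53104898 -0.28626213  0.19586428]] mid [ 0.55066221 -0.28037197  0.20865635] vs [ 0.55565899 -0.27667156  0.21234498] len 0.0482911952967563
[[353.07941011 173.61425712]
 [356.82049887 177.00302992]
 [347.48963605 168.55244309]
 [333.61453531 155.99583583]] [[172.48918051 190.87880883]
 [170.57610385 181.24512188]
 [175.46654188 205.76664623]
 [183.52069893 245.42154601]]
rib vs lean dir -163.28416412160664 -161.78564230546436
tool rpy [-3.11941127  1.01229097  0.31790051]
tool rpy [0.02218139 1.01229097 0.31790051]
grip [ 0.56270613 -0.27435262  0.20047231]
[[-3.27587115e-04  4.21263063e-01  9.06938435e-01]
 [-9.54189201e-04  9.06937939e-01 -4.21263177e-01]
 [-9.99999491e-01 -1.00339125e-03  1.04863483e-04]]
```

```bash
cat >> h.py <<'E'
def plan(pos,M,v=30.,w=6.,nmax=10,st=None):
    "rows from the measured pose to pos, M; one call's worth"
    s=st or monitor.observe();p=np.array(s['position']);r=rot(s['tool_rot'])
    d=np.array(pos)-p;rv=(r.inv()*R.from_matrix(M)).as_rotvec(degrees=True)
    n=int(np.ceil(max(np.linalg.norm(d)/v*1e3,np.linalg.norm(rv)/w,1)-1e-6))
    D=[];W=np.round(rv/n/6,3).tolist()
    for i in range(n):
        q=r*R.from_rotvec(rv*i/n,degrees=True)
        D.append(np.round(q.inv().apply(d/n)/.03,2).tolist())
    print(n,'rows'); 
    for k in range(0,n,10): print('D',D[k:k+10])
    print('W',W,'in tool mm',np.round(r.inv().apply(d)*1e3,1),'rotvec deg',rv.round(1))
def capM(z,ang=0,s=1,xh=None):
    "tool matrix for cap axis z, x hint, turned ang about z"
    z=np.array(z)/np.linalg.norm(z);x=np.array(xh)-np.dot(xh,z)*z;x/=np.linalg.norm(x)
    y=R.from_rotvec(z*ang).apply(np.cross(z,x));return np.c_[-z,s*y,np.cross(-z,s*y)]
Z=np.array([-0.503367,-0.16563843,0.8480481]);XH=np.array([-.8,-.245,-.53])
E
python3 - <<'E'
from h import *
G=np.array([.560,-.276,.200])
p=optics.camera_params('wrist');s=monitor.observe()
r=rot(s['tool_rot']);print('cam in tool',r.inv().apply(p['origin']-s['position']),(r.inv()*rot(p['rotation'])).as_matrix().round(2),p['fx'])
plan(G+.13*Z,capM(Z,0,1,XH))
E
```

```text
cam in tool [-0.12795461 -0.00019622 -0.06970505] [[ 0.   -0.28  0.96]
 [ 1.   -0.   -0.  ]
 [ 0.    0.96  0.28]] 324.25606629208386
30 rows
D [[-0.07, -0.76, 0.64], [-0.09, -0.71, 0.69], [-0.12, -0.65, 0.75], [-0.14, -0.59, 0.79], [-0.16, -0.52, 0.83], [-0.17, -0.45, 0.87], [-0.19, -0.38, 0.9], [-0.21, -0.3, 0.93], [-0.22, -0.23, 0.94], [-0.23, -0.15, 0.96]]
D [[-0.25, -0.07, 0.96], [-0.25, 0.01, 0.96], [-0.26, 0.09, 0.96], [-0.27, 0.17, 0.94], [-0.27, 0.25, 0.93], [-0.27, 0.33, 0.9], [-0.27, 0.4, 0.87], [-0.27, 0.48, 0.83], [-0.27, 0.54, 0.79], [-0.26, 0.61, 0.74]]
D [[-0.25, 0.67, 0.69], [-0.24, 0.73, 0.64], [-0.23, 0.78, 0.57], [-0.22, 0.83, 0.51], [-0.21, 0.87, 0.44], [-0.19, 0.91, 0.37], [-0.17, 0.94, 0.3], [-0.15, 0.96, 0.22], [-0.13, 0.98, 0.15], [-0.11, 0.99, 0.07]]
W [0.741, 0.086, 0.211] in tool mm [ -64.7 -686.3  573.8] rotvec deg [133.4  15.5  38. ]
```

Call:
arm_command(delta_pos=[[-0.3,-0.76,0.6],[-0.3,-0.71,0.65],[-0.3,-0.65,0.7],[-0.3,-0.59,0.75],[-0.2,-0.52,0.83],[-0.2,-0.45,0.87],[-0.2,-0.38,0.9],[-0.2,-0.3,0.93],[-0.2,-0.23,0.94],[-0.2,-0.15,0.96]], rotation=[[0.74,0.09,0.21],[0.74,0.09,0.21],[0.74,0.09,0.21],[0.74,0.09,0.21],[0.74,0.09,0.21],[0.74,0.09,0.21],[0.74,0.09,0.21],[0.74,0.09,0.21],[0.74,0.09,0.21],[0.74,0.09,0.21]], gripper=-1)

```text
clock: 1.1
position: [0.3327, 0.2709, 0.2875]
tool_rot: [2.387, 1.334, 1.148]
force: [0.5, -0.5, 0.3]
grip_width: 0.0855
```

Call:
arm_command(delta_pos=[[-0.25,-0.07,0.96],[-0.25,0.01,0.96],[-0.26,0.09,0.96],[-0.27,0.17,0.94],[-0.27,0.25,0.93],[-0.27,0.33,0.9],[-0.27,0.4,0.87],[-0.27,0.48,0.83],[-0.27,0.54,0.79],[-0.26,0.61,0.74]], rotation=[[0.74,0.09,0.21],[0.74,0.09,0.21],[0.74,0.09,0.21],[0.74,0.09,0.21],[0.74,0.09,0.21],[0.74,0.09,0.21],[0.74,0.09,0.21],[0.74,0.09,0.21],[0.74,0.09,0.21],[0.74,0.09,0.21]])

```text
clock: 2.1
position: [0.3983, -0.033, 0.3052]
tool_rot: [2.796, 1.129, 0.723]
force: [1.6, 0.1, 0.1]
grip_width: 0.0854
```

Run:
```python
from h import *
G=np.array([.560,-.276,.200]);s=monitor.observe();print(s['clock'],s['position'],s['qpos'],s['force'])
plan(G+.13*Z,capM(Z,0,1,XH))
```

```text
2.1 [ 0.39833445 -0.03300451  0.30517765] [-0.54525331 -0.08120008  0.72145635  2.29091675 -0.46849978  0.68454456
  0.01177878] [1.58220222 0.08967994 0.06289082]
10 rows
D [[-0.16, 0.72, 0.58], [-0.15, 0.76, 0.53], [-0.14, 0.8, 0.47], [-0.12, 0.84, 0.41], [-0.11, 0.87, 0.35], [-0.09, 0.89, 0.28], [-0.08, 0.91, 0.22], [-0.06, 0.92, 0.15], [-0.04, 0.93, 0.08], [-0.02, 0.94, 0.02]]
W [0.685, 0.079, 0.204] in tool mm [-48.6 215.8 174.1] rotvec deg [41.1  4.7 12.3]
```

Call:
arm_command(delta_pos=[[-0.16,0.72,0.58],[-0.15,0.76,0.53],[-0.14,0.8,0.47],[-0.12,0.84,0.41],[-0.11,0.87,0.35],[-0.09,0.89,0.28],[-0.08,0.91,0.22],[-0.06,0.92,0.15],[-0.04,0.93,0.08],[-0.02,0.94,0.02]], rotation=[[0.68,0.08,0.2],[0.68,0.08,0.2],[0.68,0.08,0.2],[0.68,0.08,0.2],[0.68,0.08,0.2],[0.68,0.08,0.2],[0.68,0.08,0.2],[0.68,0.08,0.2],[0.68,0.08,0.2],[0.68,0.08,0.2]])

```text
clock: 3.1
position: [0.4935, -0.3105, 0.3088]
tool_rot: [-3.104, 1.005, 0.311]
force: [-0.3, 0.3, 0.1]
grip_width: 0.0854
```

Call:
arm_command(delta_pos=[[0,0,0],[0,0,0]], rotation=[[0,0,0],[0,0,0]])

```text
clock: 3.3
position: [0.4932, -0.3132, 0.3076]
tool_rot: [-3.104, 1.008, 0.307]
force: [0.1, 1.6, -0.3]
grip_width: 0.0856
```

Run:
```python
from h import *
G=np.array([.560,-.276,.200]);s=monitor.observe();print(s['clock'],s['position'],s['qpos'],s['force'])
plan(G+.13*Z,capM(Z,0,1,XH))
p=optics.camera_params('wrist');im=optics.grab_frame('wrist');np.save('pics/w1.npy',im)
import pickle;pickle.dump((p,s),open('pics/w1.pkl','wb'))
x=capM(Z,0,1,XH)
y=np.cross(Z,XH/np.linalg.norm(XH))
print(proj(p,[G,G+.014*Z,G-.014*Z]))
cv2.imwrite('pics/w1.png',cv2.resize(im[:,:,::-1],(800,600),interpolation=cv2.INTER_CUBIC))
```

```text
3.3 [ 0.49323371 -0.3132302   0.30761717] [ 0.0048902   0.44540274  0.95787039  1.9529731  -1.11253168  1.02627638
  0.24745506] [ 0.0993582   1.59909118 -0.334034  ]
1 rows
D [[0.03, -0.49, -0.2]]
W [-0.285, -0.044, -0.056] in tool mm [  1.  -14.8  -5.9] rotvec deg [-1.7 -0.3 -0.3]
[[233.8523491  180.80546962]
 [232.90620482 185.11202658]
 [234.70803801 176.91350361]]
```

View pics/w1.png

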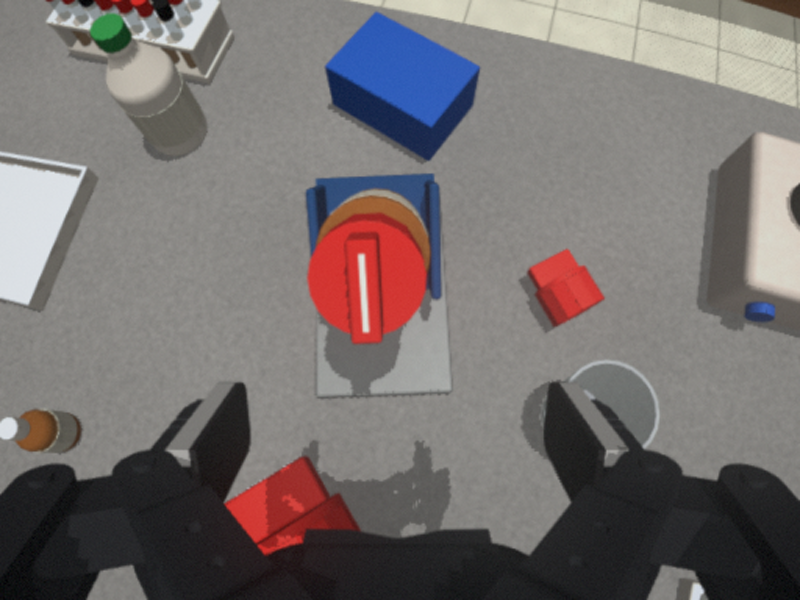

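The wrist view shows the cap clearly: disc centre about (368,273) and the white line from (361,255) to (366,332), both in the 800x600 picture, with the fingers straddling the cap. I measure from this.

```bash
cat > m.py <<'E'
from h import *
import pickle
from scipy.optimize import least_squares
p,s=pickle.load(open('pics/w1.pkl','rb'));im=np.load('pics/w1.npy')
hsv=cv2.cvtColor(im,cv2.COLOR_RGB2HSV)
roi=np.zeros(im.shape[:2],np.uint8);roi[130:225,190:282]=1
red=(((hsv[:,:,0]<8)|(hsv[:,:,0]>172))&(hsv[:,:,1]>150)&(hsv[:,:,2]>60)).astype(np.uint8)*roi
hull=cv2.convexHull(max(cv2.findContours(red,0,1)[0],key=cv2.contourArea))
f=np.zeros_like(red);cv2.drawContours(f,[hull],-1,1,-1)
wh=((hsv[:,:,1]<90)&(hsv[:,:,2]>170)).astype(np.uint8)*cv2.erode(f,np.ones((3,3)))
yx=np.argwhere(wh)[:,::-1].astype(np.float32)
c=yx.mean(0);_,_,vt=np.linalg.svd(yx-c);t=(yx-c)@vt[0];e=np.array([c+vt[0]*t.min(),c+vt[0]*t.max()])
e=e[np.argsort(e[:,1])];print('line',c,e,len(yx))
cs=max(cv2.findContours(red,0,1)[0],key=cv2.contourArea)[:,0]
# disc points away from the rib (left/right flanks)
q=cs[(abs(cs[:,0]-c[0])>14)];el=cv2.fitEllipse(q.astype(np.float32));print('ellipse',el)
pt=optics.camera_params('top');ps=optics.camera_params('scene')
def zz(az,l=np.radians(32)): return np.array([np.sin(l)*np.cos(az),np.sin(l)*np.sin(az),np.cos(l)])
def res(v):
    C=v[:3];z=zz(v[3])
    return np.r_[(proj(p,[C+.0*z,C+.028*z])-[el[0],e.mean(0)]).ravel(),
      (proj(pt,[C,C+.028*z])-[(354.2,173.4),(358,179)]).ravel()*.5,(proj(ps,[C])-[(173.6,191)]).ravel()*.4]
r=least_squares(res,[.57,-.272,.188,-2.82]);C=r.x[:3];z=zz(r.x[3]);print(C,z,r.x[3],r.fun.round(1))
o,d=ray(p,e);T=C+.028*z;L=o+d*(((T-o)@z)/(d@z))[:,None];print('line len',np.linalg.norm(L[1]-L[0]))
o,d=ray(p,[el[0]]);dep=(C-p['origin'])@rot(p['rotation']).as_matrix()[:,2];print('depth',dep,'from size',p['fx']*.066/max(el[1]))
x=L[1]-L[0];x-=x@z*z;x/=np.linalg.norm(x);print('G',C+.014*z,'x',x)
hx=np.array([0,0,-1.])+z[2]*z;hx/=np.linalg.norm(hx);print('rib off lean deg',np.degrees(np.arctan2(np.cross(hx,x)@z,hx@x)))
E
python3 m.py
```

```text
line [232.3077  186.98558] [[230.8452  162.88802]
 [233.83014 212.071  ]] 208
ellipse ((234.94517517089844, 175.81394958496094), (74.36184692382812, 78.17937469482422), 11.004011154174805)
[ 0.5663819  -0.27413371  0.18867557] [-0.509963   -0.14405612  0.8480481 ] -2.866282519240196 [-0.   1.7  0.  -1.6 -0.1  0.7 -0.3 -0.4 -0.6 -0.4]
line len 0.03981233491342216
depth 0.27945978952393236 from size 0.27374100213536706
G [ 0.55924242 -0.27615049  0.20054824] x [-0.80776608 -0.25873206 -0.52969018]
rib off lean deg 1.6847934322020828
```

```bash
cat >> h.py <<'E'
Z=np.array([-.507,-.155,.848]);Z/=np.linalg.norm(Z);XH=np.array([-.8078,-.2587,-.5297]);G=np.array([.5592,-.2762,.2005])
def show():
    s=monitor.observe();d=R.from_matrix(capM(Z,0,1,XH)).inv().apply(s['position']-G)*1e3
    print('t',s['clock'],'TCP rel G: up %.1f across %.1f along %.1f'%(-d[0],d[1],d[2]),'q',s['qpos'].round(2),'F tool',rot(s['tool_rot']).inv().apply(s['force']).round(1),'w',round(s['grip_width'],4))
E
python3 -c "
from h import *
show();plan(G+.025*Z,capM(Z,0,1,XH),v=20)"
```

```text
t 3.35 TCP rel G: up 130.1 across 15.9 along 5.8 q [ 0.    0.44  0.96  1.95 -1.11  1.03  0.25] F tool [ 0.2 -0.6  0.1] w 0.0853
6 rows
D [[0.58, -0.09, -0.03], [0.58, -0.09, -0.03], [0.58, -0.09, -0.03], [0.58, -0.09, -0.03], [0.58, -0.09, -0.03], [0.58, -0.09, -0.03]]
W [-0.064, -0.007, 0.009] in tool mm [105.2 -15.6  -4.7] rotvec deg [-2.3 -0.3  0.3]
```

Call:
arm_command(delta_pos=[[0.58,-0.1,-0.03],[0.58,-0.1,-0.03],[0.58,-0.09,-0.03],[0.58,-0.09,-0.03],[0.58,-0.09,-0.03],[0.58,-0.09,-0.03],[0,0,0]], rotation=[[-0.06,0,0],[-0.06,0,0],[-0.06,0,0],[-0.06,0,0],[-0.06,0,0],[-0.06,0,0.05],[0,0,0]])

```text
clock: 4.05
position: [0.5479, -0.2703, 0.2215]
tool_rot: [3.131, 1.005, 0.308]
force: [-0.1, 0.8, 0.7]
grip_width: 0.0857
```

Run:
```python
from h import *
show();plan(G+.003*Z,capM(Z,0,1,XH),v=10)
p=optics.camera_params('wrist');im=optics.grab_frame('wrist')
print(proj(p,[G+.014*Z,G-.014*Z]))
cv2.imwrite('pics/w2.png',cv2.resize(im[100:,80:432,::-1],None,fx=2,fy=2,interpolation=cv2.INTER_CUBIC))
```

```text
t 4.05 TCP rel G: up 22.6 across -8.9 along -3.5 q [ 0.12  0.51  0.61  2.01 -1.25  0.77  0.36] F tool [-0.5 -0.8 -0.5] w 0.0857
3 rows
D [[0.22, 0.1, 0.04], [0.22, 0.1, 0.04], [0.22, 0.1, 0.04]]
W [0.029, -0.023, 0.019] in tool mm [19.5  9.   3.8] rotvec deg [ 0.5 -0.4  0.3]
[[271.06544343 263.21539877]
 [268.75985803 238.85307656]]
```

View pics/w2.png

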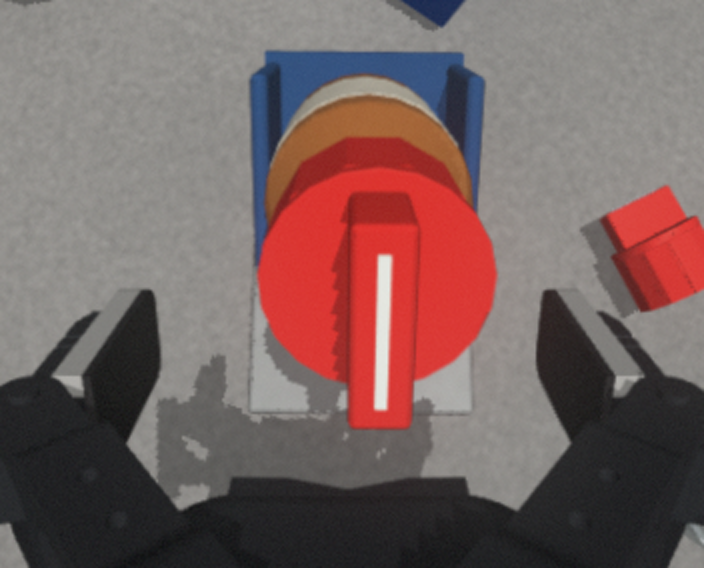

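The estimate holds: the line middle is at (271,266) against a predicted (271,263), and the disc at (268.5,236) against (268.8,239). Joint 5 is close to its limit of -1.26, so I go on gently.

Call:
arm_command(delta_pos=[[0,0.1,0.03],[0,0.1,0.03],[0,0,0]], rotation=[[0.03,0,0],[0.03,0,0],[0,0,0]])

```text
clock: 4.4
position: [0.5471, -0.2794, 0.2237]
tool_rot: [3.133, 1.004, 0.301]
force: [-0.9, -0.7, 0.5]
grip_width: 0.0855
```

Run:
```python
from h import *
show();plan(G+.003*Z,capM(Z,0,1,XH),v=10)
```

```text
t 4.4 TCP rel G: up 26.3 across -0.4 along -1.7 q [ 0.13  0.51  0.62  2.   -1.25  0.79  0.35] F tool [-1.   0.4  0.6] w 0.0855
3 rows
D [[0.26, 0.01, 0.02], [0.26, 0.01, 0.02], [0.26, 0.0, 0.02]]
W [0.005, -0.027, 0.008] in tool mm [23.3  0.5  1.9] rotvec deg [ 0.1 -0.5  0.1]
```

Call:
arm_command(delta_pos=[[0.2,0.01,0.02],[0.2,0.01,0.02],[0.2,0,0.02],[0.13,0,0],[0,0,0]], rotation=[[0,-0.02,0],[0,-0.02,0],[0,-0.02,0],[0,0,0],[0,0,0]])

```text
clock: 4.9
position: [0.5579, -0.277, 0.2026]
tool_rot: [3.132, 1.011, 0.301]
force: [0.0, -0.1, 0.2]
grip_width: 0.0852
```

Run:
```python
from h import *
show();plan(G+.003*Z,capM(Z,0,1,XH),v=10)
```

```text
t 4.9 TCP rel G: up 2.6 across 0.3 along 0.1 q [ 0.2   0.53  0.51  1.99 -1.25  0.72  0.35] F tool [-0.2  0.1 -0.1] w 0.0852
1 rows
D [[-0.01, -0.01, -0.0]]
W [0.017, -0.013, 0.021] in tool mm [-0.4 -0.3 -0.1] rotvec deg [ 0.1 -0.1  0.1]
```

Close on the rib.

Call:
arm_command(delta_pos=[[0,0,0],[0,0,0],[0,0,0],[0,0,0],[0,0,0],[0,0,0],[0,0,0],[0,0,0]], rotation=[[0,0,0],[0,0,0],[0,0,0],[0,0,0],[0,0,0],[0,0,0],[0,0,0],[0,0,0]], gripper=1, grip_force=80)

```text
clock: 5.7
position: [0.5575, -0.2771, 0.2031]
tool_rot: [3.132, 1.01, 0.301]
force: [-0.8, 0.4, -0.1]
grip_width: 0.0147
```

Run:
```python
from h import *
show();plan(G+.003*Z,capM(Z,0,1,XH),v=10)
```

```text
t 5.7 TCP rel G: up 3.2 across 0.3 along 0.2 q [ 0.2   0.53  0.51  1.99 -1.25  0.72  0.35] F tool [-0.3 -0.6  0.6] w 0.0147
1 rows
D [[0.01, -0.01, -0.01]]
W [0.017, -0.017, 0.021] in tool mm [ 0.2 -0.3 -0.2] rotvec deg [ 0.1 -0.1  0.1]
```

Call:
arm_command(delta_pos=[[0.08,0,0],[0.08,0,0],[0.08,0,0],[0.04,0,0]], rotation=[[0,0,0],[0,0,0],[0,0,0],[0,0,0]])

```text
clock: 6.1
position: [0.5617, -0.2758, 0.1961]
tool_rot: [3.132, 1.01, 0.301]
force: [-7.1, 1.8, 8.6]
grip_width: 0.0147
```

Run:
```python
from h import *
show();plan(G-.005*Z,capM(Z,0,1,XH),v=10)
```

```text
t 6.1 TCP rel G: up -5.0 across 0.4 along 0.2 q [ 0.23  0.53  0.46  1.99 -1.25  0.69  0.35] F tool [-10.6  -3.9   0.6] w 0.0147
1 rows
D [[-0.0, -0.01, -0.01]]
W [0.016, -0.023, 0.02] in tool mm [-0.  -0.4 -0.2] rotvec deg [ 0.1 -0.1  0.1]
```

Pressed 8.2 mm, with the axial force at 10.6 N as expected. Now turn: anticlockwise is negative about tool x.

Call:
arm_command(delta_pos=[[0,0,0],[0,0,0],[0,0,0],[0,0,0]], rotation=[[-0.7,0,0],[-0.7,0,0],[-0.7,0,0],[-0.7,0,0]])

```text
clock: 6.5
position: [0.5621, -0.2761, 0.1967]
tool_rot: [2.83, 1.008, 0.3]
force: [-5.3, 1.8, 7.1]
grip_width: 0.0147
```

Run:
```python
from h import *
show();plan(G-.005*Z,capM(Z,1.05,1,XH),v=10)
```

```text
t 6.5 TCP rel G: up -4.7 across 0.7 along -0.3 q [ 0.27  0.52  0.41  1.99 -1.23  0.67  0.64] F tool [-8.4 -3.1 -1. ] w 0.0147
8 rows
D [[0.0, -0.0, 0.0], [0.0, -0.0, 0.0], [0.0, -0.0, -0.0], [0.0, -0.0, -0.0], [0.0, -0.0, -0.0], [0.0, -0.0, -0.0], [0.0, -0.0, -0.0], [0.0, -0.0, -0.0]]
W [-0.891, -0.005, -0.002] in tool mm [ 0.3 -0.8  0.1] rotvec deg [-42.8  -0.2  -0.1]
```

Call:
arm_command(delta_pos=[[0.02,-0.01,0],[0.02,-0.01,0],[0.01,0,0],[0.01,0,0]], rotation=[[-0.8,0,0],[-0.8,0,0],[-0.8,0,0],[-0.8,0,0]])

```text
clock: 6.9
position: [0.5628, -0.2755, 0.1959]
tool_rot: [2.481, 1.006, 0.299]
force: [-7.9, 2.8, 8.2]
grip_width: 0.0148
```

Run:
```python
from h import *
show();plan(G-.005*Z,capM(Z,1.05,1,XH),v=10)
```

```text
t 6.9 TCP rel G: up -5.8 across 0.4 along -0.6 q [ 0.31  0.52  0.34  1.98 -1.2   0.64  0.97] F tool [-10.6  -4.7  -2. ] w 0.0148
4 rows
D [[-0.01, -0.01, 0.0], [-0.01, -0.01, 0.0], [-0.01, -0.01, 0.0], [-0.01, -0.01, 0.0]]
W [-0.952, -0.012, -0.009] in tool mm [-0.8 -0.7  0.3] rotvec deg [-22.8  -0.3  -0.2]
```

Call:
arm_command(delta_pos=[[0,0,0],[0,0,0],[0,0,0],[0,0,0],[0,0,0]], rotation=[[-0.8,0,0],[-0.8,0,0],[-0.8,0,0],[-0.8,0,0],[-0.3,0,0]])

```text
clock: 7.4
position: [0.5626, -0.2752, 0.1967]
tool_rot: [2.099, 1.004, 0.3]
force: [-6.9, 1.6, 6.6]
grip_width: 0.0145
```

Run:
```python
from h import *
show();plan(G-.005*Z,capM(Z,1.05,1,XH),v=10)
s=monitor.observe();print(s['moment'])
im=optics.grab_frame('wrist')
cv2.imwrite('pics/w3.png',cv2.resize(im[:,:,::-1],None,fx=1.3,fy=1.3))
```

```text
t 7.4 TCP rel G: up -5.1 across 0.1 along -0.9 q [ 0.36  0.51  0.27  1.98 -1.17  0.61  1.33] F tool [-8.9 -3.2 -2.3] w 0.0145
1 rows
D [[-0.0, -0.03, 0.01]]
W [-0.148, -0.056, -0.059] in tool mm [-0.1 -0.8  0.4] rotvec deg [-0.9 -0.3 -0.4]
[0.50177244 0.90818672 0.31668029]
```

View pics/w3.png

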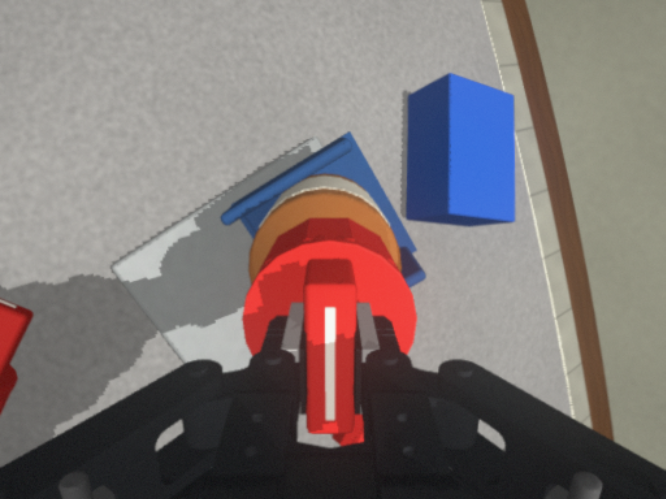

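The rib is still aligned with the jaws and the cap has turned about 1.03 rad with the bottle and plate unmoved. Now lift straight off.

Call:
arm_command(delta_pos=[[-0.2,0,0],[-0.3,0,0],[-0.3,0,0],[-0.3,0,0],[-0.3,0,0],[-0.3,0,0],[-0.4,0,0],[0,0,0]], rotation=[[0,0,0],[0,0,0],[0,0,0],[0,0,0],[0,0,0],[0,0,0],[0,0,0],[0,0,0]])

```text
clock: 8.25
position: [0.5277, -0.2867, 0.2541]
tool_rot: [2.096, 1.003, 0.298]
force: [0.1, 0.3, -0.9]
grip_width: 0.0147
```

Run:
```python
from h import *
show();plan(G+.07*Z,capM(Z,1.05,1,XH),v=10)
```

```text
t 8.25 TCP rel G: up 63.0 across 0.8 along -0.3 q [ 0.35  0.39  0.35  1.99 -1.03  0.7   1.22] F tool [ 0.8 -0.4 -0.1] w 0.0147
1 rows
D [[-0.23, -0.02, -0.02]]
W [-0.145, -0.044, -0.069] in tool mm [-7.  -0.6 -0.6] rotvec deg [-0.9 -0.3 -0.4]
```

Lifted clear with the grip intact. Now carry it to the free half of the tray at about (0.578, 0.130).

```bash
cat >> h.py <<'E'
def downM(az):
    x=np.array([0,0,-1.]);y=np.array([np.cos(az),np.sin(az),0]);return np.c_[x,y,np.cross(x,y)]
E
python3 - <<'E'
from h import *
s=monitor.observe();print(rot(s['tool_rot']).as_matrix().round(2))
s['position']=s['position']+.03*Z
plan([.578,.130,.22],downM(np.radians(5)),v=27,st=s)
E
```

```text
[[ 0.51  0.84 -0.15]
 [ 0.16 -0.27 -0.95]
 [-0.84  0.46 -0.27]]
16 rows
D [[0.31, -0.18, -0.82], [0.31, -0.15, -0.83], [0.3, -0.12, -0.84], [0.29, -0.1, -0.84], [0.29, -0.07, -0.85], [0.28, -0.05, -0.85], [0.27, -0.02, -0.86], [0.26, 0.0, -0.86], [0.25, 0.03, -0.86], [0.23, 0.05, -0.86]]
D [[0.22, 0.08, -0.87], [0.21, 0.1, -0.87], [0.19, 0.12, -0.87], [0.18, 0.15, -0.87], [0.16, 0.17, -0.87], [0.14, 0.19, -0.86]]
W [-0.183, -0.122, -0.317] in tool mm [ 150.3  -84.3 -394.5] rotvec deg [-17.6 -11.7 -30.5]
```

Call:
arm_command(delta_pos=[[-0.6,0,0],[-0.5,0,-0.2],[0.2,-0.15,-0.82],[0.2,-0.15,-0.83],[0.2,-0.12,-0.84],[0.2,-0.1,-0.84],[0.18,-0.07,-0.85],[0.17,-0.05,-0.85],[0.16,-0.02,-0.86],[0.15,0,-0.86]], rotation=[[0,0,0],[0,0,0],[-0.18,-0.12,-0.32],[-0.18,-0.12,-0.32],[-0.18,-0.12,-0.32],[-0.18,-0.12,-0.32],[-0.18,-0.12,-0.32],[-0.18,-0.12,-0.32],[-0.18,-0.12,-0.32],[-0.18,-0.12,-0.32]])

```text
clock: 9.25
position: [0.5335, -0.0753, 0.2781]
tool_rot: [2.017, 1.296, 0.376]
force: [-0.5, 1.3, -1.5]
grip_width: 0.0147
```

Run:
```python
from h import *
show();plan([.578,.130,.20],downM(np.radians(5)),v=27);print(monitor.observe()['position'])
```

```text
t 9.25 TCP rel G: up 47.7 across -198.8 along -72.3 q [-0.29  0.26  0.48  1.99 -0.4   0.71  0.37] F tool [ 1.4 -0.9 -1.1] w 0.0147
9 rows
D [[0.4, 0.03, -0.73], [0.39, 0.05, -0.73], [0.38, 0.07, -0.74], [0.37, 0.1, -0.74], [0.36, 0.12, -0.74], [0.34, 0.14, -0.74], [0.33, 0.17, -0.74], [0.32, 0.19, -0.74], [0.3, 0.21, -0.74]]
W [-0.166, -0.105, -0.272] in tool mm [ 106.9    6.9 -196.9] rotvec deg [ -9.   -5.7 -14.7]
[ 0.53349598 -0.07533546  0.27813724]
```

Call:
arm_command(delta_pos=[[0.1,0.03,-0.75],[0.2,0.05,-0.75],[0.3,0.07,-0.75],[0.37,0.1,-0.74],[0.4,0.12,-0.74],[0.4,0.14,-0.74],[0.4,0.17,-0.74],[0.35,0.19,-0.7],[0.3,0.2,-0.5],[0,0,0]], rotation=[[-0.17,-0.1,-0.27],[-0.17,-0.1,-0.27],[-0.17,-0.1,-0.27],[-0.17,-0.1,-0.27],[-0.17,-0.1,-0.27],[-0.17,-0.1,-0.27],[-0.17,-0.1,-0.27],[-0.17,-0.1,-0.27],[-0.17,-0.1,-0.27],[0,0,0]])

```text
clock: 10.25
position: [0.5745, 0.1374, 0.2066]
tool_rot: [-1.63, 1.562, -3.093]
force: [-1.4, -0.8, -0.5]
grip_width: 0.0147
```

Run:
```python
from h import *
show();plan([.578,.130,.085],downM(np.radians(5)),v=20);print(monitor.observe()['position'])
im=optics.grab_frame('scene')
cv2.imwrite('pics/s2.png',cv2.resize(im[120:300,150:420,::-1],None,fx=2.5,fy=2.5,interpolation=cv2.INTER_CUBIC))
```

```text
t 10.25 TCP rel G: up -66.7 across -389.8 along -122.5 q [-0.62  0.55  0.42  1.74 -0.28  0.92  0.02] F tool [ 0.6 -1.4  0.7] w 0.0147
7 rows
D [[0.58, 0.02, 0.04], [0.58, 0.02, 0.04], [0.58, 0.02, 0.04], [0.58, 0.02, 0.04], [0.58, 0.02, 0.04], [0.58, 0.01, 0.04], [0.58, 0.01, 0.04]]
W [0.028, -0.001, 0.012] in tool mm [121.5   3.8   7.8] rotvec deg [ 1.2 -0.   0.5]
[0.57447486 0.13744295 0.20657322]
```

View pics/s2.png

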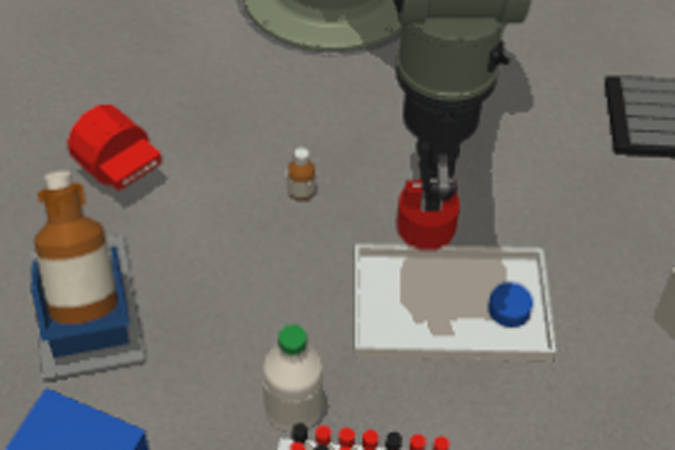

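The cap is held level above the tray's free half at about (428,215), clear of the blue cap, and the bottle is open. Lowering.

Call:
arm_command(delta_pos=[[0.5,0.02,0.04],[0.58,0.02,0.04],[0.58,0.02,0.04],[0.58,0.02,0.04],[0.58,0.02,0.04],[0.58,0.01,0.04],[0.4,0.01,0.04],[0,0,0]], rotation=[[0.03,0,0.01],[0.03,0,0.01],[0.03,0,0.01],[0.03,0,0.01],[0.03,0,0.01],[0.03,0,0.01],[0.03,0,0.01],[0,0,0]])

```text
clock: 11.1
position: [0.5789, 0.122, 0.0926]
tool_rot: [1.706, 1.564, 0.21]
force: [-0.5, -0.6, 0.3]
grip_width: 0.0145
```

Run:
```python
from h import *
show();plan([.578,.130,.068],downM(np.radians(5)),v=5);print(monitor.observe()['position'])
```

```text
t 11.1 TCP rel G: up -163.2 across -374.4 along -61.7 q [-0.55  0.7   0.35  1.82 -0.36  0.67  0.08] F tool [-0.3 -0.6  0.6] w 0.0145
6 rows
D [[0.14, -0.0, -0.04], [0.14, -0.0, -0.04], [0.14, -0.0, -0.04], [0.14, -0.0, -0.04], [0.14, -0.0, -0.04], [0.14, -0.0, -0.04]]
W [-0.02, -0.001, -0.011] in tool mm [24.6 -0.5 -8. ] rotvec deg [-0.7 -0.  -0.4]
[0.57892707 0.12199633 0.09258358]
```

Call:
arm_command(delta_pos=[[0.16,0,-0.04],[0.16,0,-0.04],[0.16,0,-0.04],[0.13,0,-0.04],[0.1,0,-0.03],[0.06,0,-0.02],[0.03,0,0]], rotation=[[-0.02,0,-0.02],[-0.02,0,-0.02],[-0.02,0,-0.02],[-0.02,0,-0.01],[-0.02,0,0],[0,0,0],[0,0,0]])

```text
clock: 11.8
position: [0.5796, 0.1291, 0.0692]
tool_rot: [2.325, 1.568, 0.84]
force: [-0.3, 0.3, -0.2]
grip_width: 0.0149
```

Call:
arm_command(delta_pos=[[0.03,0,0],[0.03,0,0]], rotation=[[0,0,0],[0,0,0]])

```text
clock: 12.0
position: [0.5797, 0.1291, 0.0674]
tool_rot: [2.282, 1.568, 0.797]
force: [-0.5, 0.2, -1.0]
grip_width: 0.0148
```

Call:
arm_command(delta_pos=[[0.03,0,0],[0.03,0,0],[0.03,0,0]], rotation=[[0,0,0],[0,0,0],[0,0,0]])

```text
clock: 12.3
position: [0.5799, 0.1291, 0.0647]
tool_rot: [2.205, 1.568, 0.72]
force: [-0.2, -0.5, -0.6]
grip_width: 0.0147
```

Call:
arm_command(delta_pos=[[0.03,0,0],[0.03,0,0]], rotation=[[0,0,0],[0,0,0]])

```text
clock: 12.5
position: [0.5799, 0.129, 0.0628]
tool_rot: [2.208, 1.568, 0.723]
force: [-4.6, 1.4, 10.3]
grip_width: 0.0147
```

Floor contact at 10 N. Release.

Call:
arm_command(delta_pos=[[0,0,0],[0,0,0]], rotation=[[0,0,0],[0,0,0]])

```text
clock: 12.7
position: [0.5799, 0.129, 0.0629]
tool_rot: [2.238, 1.568, 0.754]
force: [-0.3, 0.4, -0.1]
grip_width: 0.0148
```

Call:
arm_command(delta_pos=[[0,0,0],[0,0,0],[0,0,0],[0,0,0],[0,0,0],[0,0,0],[0,0,0]], rotation=[[0,0,0],[0,0,0],[0,0,0],[0,0,0],[0,0,0],[0,0,0],[0,0,0]], gripper=-1)

```text
clock: 13.4
position: [0.5801, 0.1291, 0.0629]
tool_rot: [2.166, 1.567, 0.681]
force: [0.3, -0.4, -0.9]
grip_width: 0.0851
```

Call:
arm_command(delta_pos=[[-0.2,0,0],[-0.4,0,0],[-0.8,0,0],[-0.8,0,0],[-0.8,0,0],[-0.8,0,0],[-0.5,0,0],[0,0,0],[0,0,0]], rotation=[[0,0,0],[0,0,0],[0,0,0],[0,0,0],[0,0,0],[0,0,0],[0,0,0],[0,0,0],[0,0,0]])

```text
clock: 14.3
position: [0.5797, 0.1281, 0.2035]
tool_rot: [2.038, 1.564, 0.552]
force: [-0.0, -0.0, -0.3]
grip_width: 0.0857
```

Run:
```python
from h import *
show()
a=optics.grab_frame('scene')[120:300,150:420];p=optics.camera_params('wrist');b=optics.grab_frame('wrist')
t=np.array([.5752,.1821,.005]);print(proj(p,[[.58,.129,.049],[.58,.129,.077]]))
B=cv2.resize(b,(400,300));A=cv2.resize(a,(400,267),interpolation=cv2.INTER_CUBIC);A=cv2.copyMakeBorder(A,0,33,0,0,0)
cv2.imwrite('pics/f.png',np.hstack([A,B])[:,:,::-1])
```

```text
t 14.3 TCP rel G: up -70.5 across -379.3 along -122.7 q [-0.61  0.55  0.43  1.75 -0.29  0.89  0.02] F tool [ 0.3 -0.1  0. ] w 0.0857
[[252.4863534  178.80566533]
 [252.55211883 186.94093967]]
```

View pics/f.png

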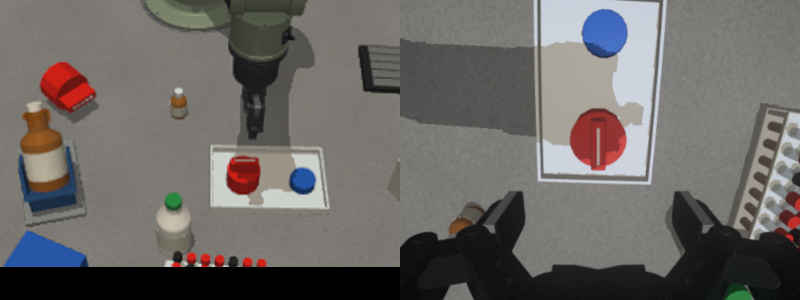

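The cap stands upright in the free half of the tray. Its wrist-view centre is near (253,177) against a predicted (252.5,178.8), and the other things look unmoved. Handing in.

```bash
python3 -c "
from workcell import bot,monitor
print(bot.job_done(),monitor.observe()['clock'])"
```

```text
the job is handed in; nothing more can be done
the job is handed in; nothing more can be done
```

The red cap is off the bottle and standing upright in the free half of the white tray, released. I handed the job in at about 14.4 s on the robot's clock; no verdict is reported.

- **Opening:** I pressed the cap about 8 mm along the axis (10.6 N), turned it about 1.03 rad anticlockwise while pressed, and lifted it about 68 mm along the axis.
- **Setting down:** I lowered it level at about (0.580, 0.129) until it touched the floor at about 10 N, then opened the jaws and backed off 140 mm upwards.
- **Last checks:** The final pictures show the cap upright in the tray beside the blue cap. It sits within about 2 px of where I predicted. The tool reads almost no force, and the bottle and the other things in view look unmoved by eye; I did not measure them.
- **Close or off:** Joint 5 ran close to its limit during the grasp (-1.25 against -1.26), but I saw no reading past it. Floor contact came about 3 mm lower than my grip offset predicted, either from my height estimate or a small slip of the rib in the pads.

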